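# Set the short rail of the platter rest one hole farther out

## Task

The platter rest has two telescoping rails, and one is still a hole shorter than the other. Without forcing anything (a light press of a fingertip is enough), press the short rail's snap button in flush, slide its tube outward to the next hole until the button springs fully out there, and leave the set rail and the things around it alone.

Things in the scene. Friction and masses are not known exactly. Their poses are not given: they have to be found in the camera images.
- rest: plywood board of the platter rest, 380 x 180 x 18 mm, fixed on the table; origin on its underside, midway between the two rails; x points the way the rails draw out, z up. The board reaches from x = -205 to +175 mm. It carries two parallel, like telescoping rails at y = +48 and -48 mm, either one on either side, their undersides 18 mm above the table.
- rail1: The rail that is still one hole short: button in the second hole from the rear, end stop farther in than the other rail's. Fixed aluminium box sleeve, 200 long, 44 wide, 36 mm high. Origin on its underside, 10 mm behind its mouth; x points out of the mouth, z up. Top face (z = 36 mm) has four 19 x 18 mm holes centred at x = -135, -100, -70 to -60 (hand-cut, differs), -30 mm, joined by a 10 mm wide slot. A plate at its rear end rises to z = 76 mm.
- rail1_tube (a joint): how far the steel inner tube is drawn out (m, growing outward). The button sits in the four holes at -0.035, 0, somewhere from 0.030 to 0.040 (hand-cut: find it by feel) and 0.070, with 1.5 mm play either way. About 2 N of sliding friction; stays where left.
- rail1_snap (a joint): how far the snap button is pressed in (m): 0 sprung out (locked when in a hole), 0.004 its wide head clears the 4 mm top wall and the tube can slide, 0.006 flush with the sleeve's top (its limit). 4 N to start it, 7 N flush. Let go between holes, the head stays trapped under the wall at 0.004 and the tube slides freely; at a hole it springs out by itself.
- rail1_button (a point): centre of the top of the snap button's rubber-capped nub, 14 mm along the rail, 8 mm across, 6 mm proud of the sleeve's top when out. It moves with the tube and runs in the slot, so it can be reached all along; the grippy cap lets a pressing fingertip drag the tube. Its 16 x 16 mm head lies below.
- rail1_stop (a point): inner face (towards the sleeve) of the tube's upright end stop, on the centre line, 55 mm above the sleeve's underside. Stop: plate 44 wide, 12 thick, 6 to 79 mm above that underside; a ledge sticks 10 mm inward from it at 50 to 55 mm. At tube value 0 this face is 75 mm beyond the sleeve's mouth; the bare tube between is 32 mm wide, its top at 28 mm.
- rail2: The rail that is already set: button in the third hole from the rear. Fixed aluminium box sleeve, 200 long, 44 wide, 36 mm high. Origin on its underside, 10 mm behind its mouth; x points out of the mouth, z up. Top face (z = 36 mm) has four 19 x 18 mm holes centred at x = -135, -100, -65, -30 mm, joined by a 10 mm wide slot. A plate at its rear end rises to z = 76 mm.
- rail2_tube (a joint): how far the steel inner tube is drawn out (m, growing outward). The button sits in the four holes at -0.035, 0, 0.035 and 0.070, with 1.5 mm play either way. About 2 N of sliding friction; stays where left.
- rail2_snap (a joint): how far the snap button is pressed in (m): 0 sprung out (locked when in a hole), 0.004 its wide head clears the 4 mm top wall and the tube can slide, 0.006 flush with the sleeve's top (its limit). 4 N to start it, 7 N flush. Let go between holes, the head stays trapped under the wall at 0.004 and the tube slides freely; at a hole it springs out by itself.
- rail2_button (a point): centre of the top of the snap button's rubber-capped nub, 14 mm along the rail, 8 mm across, 6 mm proud of the sleeve's top when out. It moves with the tube and runs in the slot, so it can be reached all along; the grippy cap lets a pressing fingertip drag the tube. Its 16 x 16 mm head lies below.
- rail2_stop (a point): inner face (towards the sleeve) of the tube's upright end stop, on the centre line, 55 mm above the sleeve's underside. Stop: plate 44 wide, 12 thick, 6 to 79 mm above that underside; a ledge sticks 10 mm inward from it at 50 to 55 mm. At tube value 0 this face is 75 mm beyond the sleeve's mouth; the bare tube between is 32 mm wide, its top at 28 mm.
- jar: closed glass jar, 60 mm diameter, 85 mm high, origin under its base; a bystander on the table beside the board
- cup: white cup without handle, 72 mm diameter at the rim, 70 mm high, origin under its base; a bystander
- brush: brush lying on the table on the robot's side of the board, origin under its middle, x along it; a bystander

How it is judged:
By the outcome, as a careful person would: the job done as asked, in the order asked, and still so for the second after the job is handed in, with the robot touching nothing.
It also fails if it takes over 38 s, if anything falls off the work surface, if the arm or the gripper's body presses on something with over 40 N, if the wrist force passes 120 N, or if a joint passes its speed limit or range.

## Robot

A 7-joint arm with a two-finger parallel gripper is mounted at the origin on the work surface. World frame = base frame: x ahead of the robot, y to its left, z up, the work surface at z = 0. Lengths are in m, angles in rad, forces in N, time in s.
With the tool pointing down it reaches from about 0.425 to 0.875 m from the base axis. Payload 4.7 kg.
Tool frame: the origin (TCP) lies midway between the tips of the shut fingers; the grasp point (between the pads) lies 19 mm behind it (ctrl.grip_point_offset is the distance from the TCP to the grasp point, in m); z points along the fingers, y is the line along which they close (so a half turn about z gives the same grasp; the last joint's range is limited). The gripper opens to 87 mm and grips with 3 to 60 N. Pads are 19 mm wide; open, the fingers measure 117 mm over their backs; the gripper's body (75 mm by 190 mm) begins 51 mm behind the grasp point.
Start: joints at [1.214, 0.321, -0.07, 1.45, 0.023, 1.371, -0.057], TCP at [0.236, -0.606, 0.223] pointing down, gripper open.
Joint ranges: [-2.86, 2.86], [-0.3, 2.09], [-1.38, 1.24], [0.06, 2.45], [-1.56, 4.7], [0.09, 2.05], [-2.69, 2.69]. Speed limits (rad/s): [2.57, 2.57, 3.14, 3.14, 3.14, 3.14, 3.14].

## Interface

Orientations are given as a rotation vector (axis times angle).
In Python, from bench import ctrl gives the robot as it stands. The module is installed in compiled form; this text tells all that it offers.
- The arm moves only by the shell command python3 -m handwheel 'ROWS' [OPENING] [FORCE]. ROWS is JSON, a list of rows, each an object of numbers: "x", "y", "z": the shift along the tool's x, y, z in m; "wx", "wy", "wz": the turn, a rotation vector about the tool's x, y, z in degrees. A call has 1 to 10 rows; each row is the pose to reach, as a shift and turn from the pose commanded when the call began, along the tool's axes at that moment; what a row does not reach only later rows make up. A row lasts 1/12 s, in which the tool goes at most 41.7 mm and 7.16 degrees, less where a joint would pass 70% of its speed; a pose out of reach is approached as far as the arm can. A call with a gripper value outside its range is refused whole. OPENING is the finger opening in m, from 0 to 0.087, set as the call begins (- or left out, the last holds). The fingers move at their own pace and stop on an object; FORCE is the grip in N (left out, the last holds). Time passes only in rows, so rows that repeat a pose let the fingers close. It gives the time, the measured TCP pose, the force, the opening and the grip force at its end, in the units of the state.
- ctrl.get_state(): the state, without advancing time (a new reading comes with each control period).
- ctrl.get_image(name): name is "side" or "top" or "wrist"; returns a dict with "image" (420x560x3 uint8, red, green, blue), "K" (3x3 intrinsics, pixels), "world_to_cam" (4x4, takes a point from world to camera coordinates); the wrist camera has in their place "hand_eye" (4x4, takes a point from camera to tool coordinates, whose origin is the TCP and whose axes are the flange's). Camera axes: x right, y down, z forward; pixel columns grow to the right and rows downward; lengths in m; the calibration is good to about 2 mm. A picture is of the moment at which its call begins: read the wrist's pose just before it. There is no depth.
- ctrl.close_job(): hands the job in; it is judged then, once.
The state is a dict: "time": time; "joint_positions": joint angles; "qd": joint speeds; "joint_torque": joint torques, N m; "position": TCP position; "tool_rot": TCP orientation; "ft_force": force on the tool from outside, world axes, zero at the start; "torque": the same for the moment, N m; "grip_width": opening from 0.0 (shut) to 1.0 (fully open); "grip_force": force on a finger pad.
Only numpy, scipy, OpenCV 4.12 (cv2) and the standard library are available. Lean on these libraries where they do the work, as an engineer would, in place of code of your own. Each camera call takes 0.05 s, during which the arm holds its last target. There are 200 camera calls.

## Working session

There is one attempt and no reset: what is moved stays moved. The work goes in short steps, Python scripts to look and compute and a shell command to move; the robot and the scene stay as the last step left them, time stands still between calls to the robot, and variables do not carry over. Pictures are saved under pics/ and viewed, at most 10 in all, crops included, and the job is handed in when it is done.

```bash
mkdir -p pics; cat > h.py <<'E'
from bench import ctrl
import numpy as np, cv2
from scipy.spatial.transform import Rotation as R
def snap(n,f):
    d=ctrl.get_image(n); cv2.imwrite('pics/'+f,d['image'][:,:,::-1]); np.savez('pics/'+f[:-4]+'.npz',**{k:v for k,v in d.items()}); return d
def ray(d,u,v,z):
    T=np.array(d['world_to_cam']);K=np.array(d['K'])
    r=T[:3,:3].T@np.linalg.solve(K,[u,v,1.]);c=-T[:3,:3].T@T[:3,3]
    return c+r*(z-c[2])/r[2]
E
python3 - <<'E'
from h import *
s=ctrl.get_state();print(s)
for n in('top','side'):
    d=snap(n,n+'1.png');print(n,d['K'],d['world_to_cam'])
E
```

```text
{'time': 0.0, 'joint_positions': array([ 1.21408416,  0.32183627, -0.07007996,  1.45170303,  0.02262954,
        1.37078563, -0.05695225]), 'qd': array([-0.00082367, -0.00031415, -0.00140057,  0.00046152,  0.00046691,
        0.00095505, -0.00081739]), 'joint_torque': array([ 9.25268387e-05, -4.91286957e+01, -4.03928999e-01, -3.12523592e+01,
       -6.39208616e-02,  4.37513762e-02,  1.88769641e-04]), 'position': array([ 0.23527833, -0.60531956,  0.2214388 ]), 'tool_rot': array([-3.08590436e+00, -5.78761331e-01,  7.61743244e-04]), 'ft_force': array([-0.46741993,  0.22912962,  0.63868316]), 'torque': array([-0.03202125,  0.02893324,  0.01852111]), 'grip_force': 0.0, 'grip_width': 1.002549840086253}
top [[412.87963826   0.         281.78103336]
 [  0.         412.87963826 212.81307523]
 [  0.           0.           1.        ]] [[ 0.01844632 -0.99941247 -0.02888668  0.00309824]
 [-0.99570072 -0.01573943 -0.09128173  0.56013933]
 [ 0.09077344  0.0304463  -0.99540605  0.82026837]
 [ 0.          0.          0.          1.        ]]
side [[474.11093649   0.         270.36137844]
 [  0.         474.11093649 210.78156781]
 [  0.           0.           1.        ]] [[ 0.76206564 -0.64727712 -0.01697894 -0.43956687]
 [-0.39934179 -0.44919677 -0.79921736  0.28447058]
 [ 0.50968823  0.61583649 -0.60080223  0.57971623]
 [ 0.          0.          0.          1.        ]]
```

View pics/top1.png

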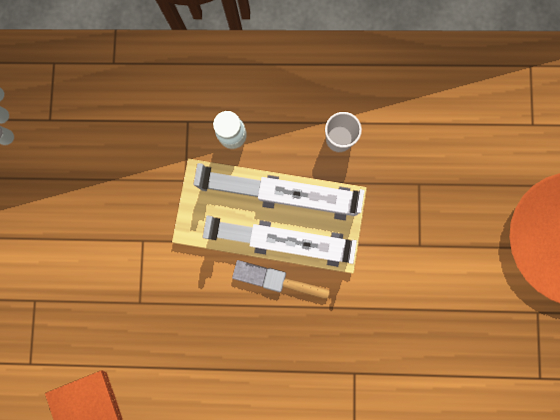

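View pics/side1.png

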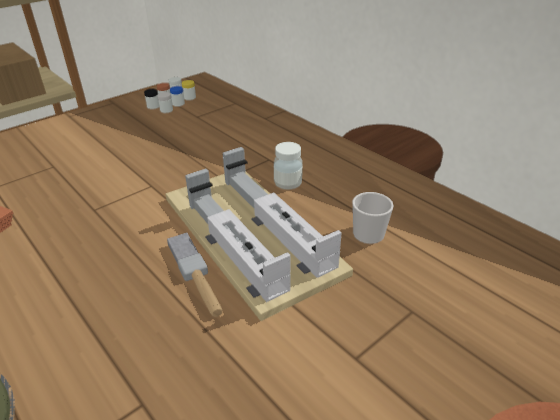

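The top view shows the rails drawing out to image left (about +y). The short rail is the one nearer the robot, with its stop at about (212,228) and button at about (307,244). The set rail's button is at about (297,194). I'll enlarge it.

```bash
python3 - <<'E'
from h import *
a=cv2.imread('pics/top1.png')[155:275,170:370];cv2.imwrite('pics/c1.png',cv2.resize(a,None,fx=4,fy=4,interpolation=cv2.INTER_CUBIC))
E
```

```text
(no output)
```

View pics/c1.png

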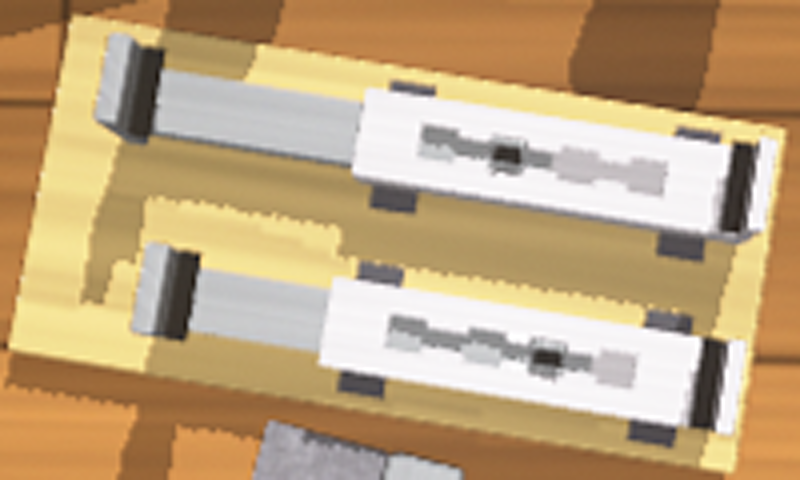

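Enlarged crop: the short rail is the lower one, button at about (547,357), sleeve mouth edge (333,280)–(318,364). The board corners are at (72,15), (785,130), (735,472) and (10,350). Next I turn these into positions.

```bash
python3 - <<'E'
from h import *
d=dict(np.load('pics/top1.npz'))
def P(u,v,z): return ray(d,170+(u+.5)/4-.5,155+(v+.5)/4-.5,z)
C=[P(u,v,.018) for u,v in((72,15),(785,130),(735,472),(10,350))]
print('board',np.round(C,4), [np.linalg.norm(C[i]-C[i-1]) for i in range(4)])
ax=(C[0]-C[1]+C[3]-C[2]);th=np.arctan2(ax[1],ax[0]);print('yaw',np.degrees(th))
b=P(547,357,.060);m=(P(333,280,.054)+P(318,364,.054))/2
b2=P(508,154,.060);m2=(P(367,90,.054)+P(352,177,.054))/2
e=np.array([np.cos(th),np.sin(th),0]);n=np.array([-e[1],e[0],0])
cen=np.mean(C,0)+.015*e
print('center',cen)
for k,p in dict(b=b,m=m,b2=b2,m2=m2).items(): print(k,p,(p-cen)@e,(p-cen)@n)
s=ctrl.get_state();M=R.from_rotvec(s['tool_rot']).as_matrix();print(M)
print('rail axis in tool',M.T@e,'tool xy angle',np.degrees(np.arctan2((M.T@e)[1],(M.T@e)[0])))
print('btn shift in tool',M.T@(b-s['position']))
print(np.degrees(s['joint_positions'][6]))
E
```

```text
board [[ 0.6727  0.2135  0.018 ]
 [ 0.6168 -0.16    0.018 ]
 [ 0.4411 -0.1347  0.018 ]
 [ 0.4962  0.2389  0.018 ]] [np.float64(0.17834551773663046), np.float64(0.37763439746172306), np.float64(0.1774958298823535), np.float64(0.3776298783734347)]
yaw 81.54254126660295
center [0.5588963 0.0542521 0.018    ]
b [ 0.49686247 -0.03741364  0.06      ] -0.09979254115601378 0.04787748851846678
m [0.51227456 0.0717971  0.054     ] 0.010497308780024969 0.048695171699642346
b2 [ 0.59631537 -0.01691593  0.06      ] -0.06489069613322235 -0.04747919644282773
m2 [0.60644604 0.05717976 0.054     ] 0.009889201408285461 -0.04660207010825457
[[ 9.32014946e-01  3.62419110e-01 -7.27382240e-04]
 [ 3.62419824e-01 -9.32013615e-01  1.57904492e-03]
 [-1.05654096e-04 -1.73531121e-03 -9.99998489e-01]]
rail axis in tool [ 0.49555477 -0.86857548  0.00145489] tool xy angle -60.29362644661654
btn shift in tool [ 0.44963646 -0.43427695  0.16227403]
-3.2580309574825583
```

```bash
R='[{"x":0.04,"y":-0.01,"wz":-7},{"x":0.08,"y":-0.05,"wz":-14},{"x":0.11,"y":-0.08,"wz":-21},{"x":0.14,"y":-0.11,"wz":-28}]'; python3 -m handwheel '[{"x":0.03,"y":-0.029,"z":0.0,"wz":-6},{"x":0.06,"y":-0.058,"z":0,"wz":-12},{"x":0.09,"y":-0.087,"z":0,"wz":-18},{"x":0.12,"y":-0.116,"z":0,"wz":-24},{"x":0.15,"y":-0.145,"z":0,"wz":-30},{"x":0.18,"y":-0.174,"z":0,"wz":-36},{"x":0.21,"y":-0.203,"z":0.01,"wz":-42},{"x":0.24,"y":-0.232,"z":0.02,"wz":-48},{"x":0.27,"y":-0.261,"z":0.03,"wz":-54},{"x":0.3,"y":-0.29,"z":0.04,"wz":-60.3}]' 0 20
cat > t.py <<'E'
from h import *
import sys
th=np.radians(81.54);e=np.array([np.cos(th),np.sin(th),0]);n=np.array([-e[1],e[0],0])
o=np.array([.5589,.0543,.018])+.048*n   # rail1 origin
def rel(s): 
    p=s['position']-o; return np.round([p@e*1e3,p@n*1e3,p[2]*1e3],2)
if __name__=='__main__':
    s=ctrl.get_state();M=R.from_rotvec(s['tool_rot']).as_matrix()
    t=o+e*float(sys.argv[1])+n*float(sys.argv[2])+[0,0,float(sys.argv[3])]
    print(s['time'],'rail mm',rel(s),'shift',np.round(M.T@(t-s['position']),4),'rail in tool',np.round(M.T@e,3),'F',np.round([s['ft_force']@e,s['ft_force']@n,s['ft_force'][2]],2),s['grip_width'])
E
python3 t.py -0.1 0 0.060
```

```text
0.1 rail mm [-700.11  175.02  203.57] shift [ 0.4494 -0.4342  0.1443] rail in tool [ 0.496 -0.869  0.001] F [-0.74  0.29 -0.13] 1.0024391374585184invalid input at $[0]: expected keys x, y, z, wx, wy, wz
```

```bash
python3 -m handwheel '[{"x":0.03,"y":-0.029,"z":0,"wx":0,"wy":0,"wz":-6},{"x":0.06,"y":-0.058,"z":0,"wx":0,"wy":0,"wz":-12},{"x":0.09,"y":-0.087,"z":0,"wx":0,"wy":0,"wz":-18},{"x":0.12,"y":-0.116,"z":0,"wx":0,"wy":0,"wz":-24},{"x":0.15,"y":-0.145,"z":0,"wx":0,"wy":0,"wz":-30},{"x":0.18,"y":-0.174,"z":0,"wx":0,"wy":0,"wz":-36},{"x":0.21,"y":-0.203,"z":0.01,"wx":0,"wy":0,"wz":-42},{"x":0.24,"y":-0.232,"z":0.02,"wx":0,"wy":0,"wz":-48},{"x":0.27,"y":-0.261,"z":0.03,"wx":0,"wy":0,"wz":-54},{"x":0.3,"y":-0.29,"z":0.04,"wx":0,"wy":0,"wz":-60.3}]' 0 20
python3 t.py -0.1 0 0.060
```

```text
time: 0.93
position: [0.408, -0.2296, 0.1832]
tool_rot: [2.374, 2.057, -0.001]
ft_force: [1.2, -0.5, -0.3]
grip_width: 0.326
grip_force: 0.0
0.9333 rail mm [-303.01   59.47  165.23] shift [0.2028 0.0605 0.1051] rail in tool [ 1.     0.005 -0.001] F [-0.35 -1.24 -0.29] 0.32623882120508463
```

```bash
python3 -m handwheel '[{"x":0.03,"y":0.009,"z":0.01,"wx":0,"wy":0,"wz":0},{"x":0.06,"y":0.018,"z":0.02,"wx":0,"wy":0,"wz":0},{"x":0.09,"y":0.027,"z":0.03,"wx":0,"wy":0,"wz":0},{"x":0.12,"y":0.036,"z":0.04,"wx":0,"wy":0,"wz":0},{"x":0.15,"y":0.045,"z":0.05,"wx":0,"wy":0,"wz":0},{"x":0.18,"y":0.054,"z":0.06,"wx":0,"wy":0,"wz":0},{"x":0.1995,"y":0.0584,"z":0.08,"wx":0,"wy":0,"wz":0},{"x":0.1995,"y":0.0584,"z":0.10,"wx":0,"wy":0,"wz":0},{"x":0.1995,"y":0.0584,"z":0.10,"wx":0,"wy":0,"wz":0},{"x":0.1995,"y":0.0584,"z":0.10,"wx":0,"wy":0,"wz":0}]'
python3 t.py -0.1 0 0.042
python3 - <<'E'
from h import *
d=snap('side','side2.png');cv2.imwrite('pics/c2.png',cv2.resize(d['image'][130:310,150:370,::-1],None,fx=3,fy=3,interpolation=cv2.INTER_CUBIC))
E
```

```text
time: 1.77
position: [0.4937, -0.0428, 0.0828]
tool_rot: [-2.377, -2.05, 0.003]
ft_force: [-0.4, -0.1, 0.3]
grip_width: 0.003
grip_force: 0.0
1.7667 rail mm [-105.67    2.23   64.81] shift [0.0057 0.0023 0.0228] rail in tool [1. 0. 0.] F [-0.16  0.4   0.32] 0.003262592968912929
```

View pics/c2.png

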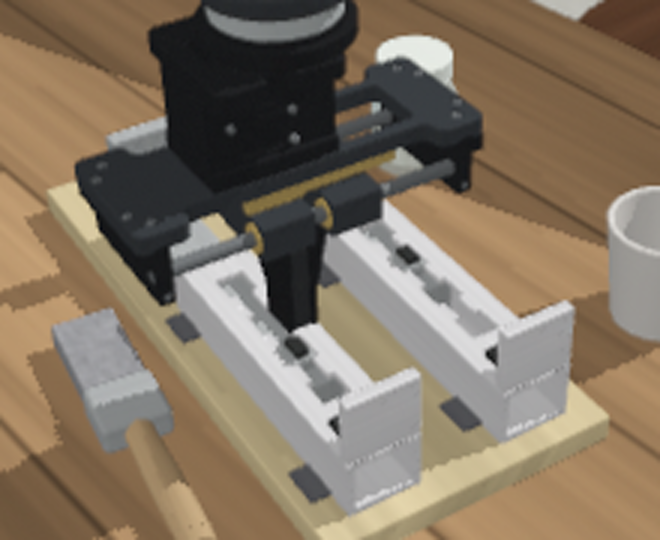

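The side view shows the shut fingertip at (300,325) in the crop, just above the short rail's button at (297,347). The body clears both rails. I'll let it settle and approach.

```bash
python3 -m handwheel '[{"x":0,"y":0,"z":0.005,"wx":0,"wy":0,"wz":0},{"x":0,"y":0,"z":0.012,"wx":0,"wy":0,"wz":0},{"x":0,"y":0,"z":0.016,"wx":0,"wy":0,"wz":0},{"x":0,"y":0,"z":0.016,"wx":0,"wy":0,"wz":0},{"x":0,"y":0,"z":0.016,"wx":0,"wy":0,"wz":0}]'
python3 t.py -0.1 0 0.042
```

```text
time: 2.23
position: [0.4948, -0.0431, 0.0677]
tool_rot: [-2.38, -2.051, 0.0]
ft_force: [0.0, 0.2, 0.6]
grip_width: 0.004
grip_force: 0.0
2.2333 rail mm [-105.74    1.1    49.66] shift [0.0057 0.0011 0.0077] rail in tool [ 1. -0. -0.] F [0.24 0.02 0.63] 0.003779689315253585
```

```bash
python3 -m handwheel '[{"x":0.0055,"y":0.001,"z":0,"wx":0,"wy":0,"wz":0},{"x":0.0055,"y":0.001,"z":0.003,"wx":0,"wy":0,"wz":0},{"x":0.0055,"y":0.001,"z":0.006,"wx":0,"wy":0,"wz":0},{"x":0.0055,"y":0.001,"z":0.006,"wx":0,"wy":0,"wz":0},{"x":0.0055,"y":0.001,"z":0.006,"wx":0,"wy":0,"wz":0}]'
python3 t.py -0.1 0 0.042;python3 -m handwheel '[{"x":0,"y":0,"z":0.0015,"wx":0,"wy":0,"wz":0},{"x":0,"y":0,"z":0.0015,"wx":0,"wy":0,"wz":0},{"x":0,"y":0,"z":0.0015,"wx":0,"wy":0,"wz":0}]'
python3 t.py -0.1 0 0.042
```

```text
time: 2.65
position: [0.4965, -0.0374, 0.0615]
tool_rot: [-2.379, -2.052, 0.001]
ft_force: [0.2, 0.4, -0.8]
grip_width: 0.004
grip_force: 0.0
2.65 rail mm [-99.92   0.21  43.47] shift [-0.0001  0.0002  0.0015] rail in tool [ 1.  0. -0.] F [ 0.42 -0.14 -0.78] 0.004233462061845804
time: 2.9
position: [0.497, -0.0376, 0.0604]
tool_rot: [2.379, 2.051, 0.0]
ft_force: [-0.6, -0.7, 1.4]
grip_width: 0.007
grip_force: 0.5
2.9 rail mm [-99.99  -0.27  42.44] shift [-0.     -0.0003  0.0004] rail in tool [ 1.  0. -0.] F [-0.81  0.45  1.45] 0.007189445711502156
```

Near contact. I'll press in small steps.

```bash
python3 -m handwheel '[{"x":0,"y":0,"z":0.0015,"wx":0,"wy":0,"wz":0},{"x":0,"y":0,"z":0.003,"wx":0,"wy":0,"wz":0},{"x":0,"y":0,"z":0.003,"wx":0,"wy":0,"wz":0},{"x":0,"y":0,"z":0.003,"wx":0,"wy":0,"wz":0}]'
python3 t.py -0.1 0 0.036;python3 -m handwheel '[{"x":0,"y":0,"z":0.0015,"wx":0,"wy":0,"wz":0},{"x":0,"y":0,"z":0.0015,"wx":0,"wy":0,"wz":0},{"x":0,"y":0,"z":0.0015,"wx":0,"wy":0,"wz":0}]'
python3 t.py -0.1 0 0.036
```

```text
time: 3.23
position: [0.497, -0.0376, 0.0575]
tool_rot: [2.379, 2.051, 0.0]
ft_force: [-1.0, 0.5, 5.0]
grip_width: 0.006
grip_force: 2.4
3.2333 rail mm [-100.03   -0.3    39.54] shift [ 0.     -0.0003  0.0035] rail in tool [ 1.  0. -0.] F [0.38 1.02 4.98] 0.005633774847037759
time: 3.48
position: [0.497, -0.0376, 0.0561]
tool_rot: [2.379, 2.051, 0.0]
ft_force: [-1.0, -0.5, 5.2]
grip_width: 0.009
grip_force: 2.9
3.4833 rail mm [-100.03   -0.31   38.1 ] shift [ 0.     -0.0003  0.0021] rail in tool [ 1.  0. -0.] F [-0.63  0.89  5.23] 0.008773916260065193
```

```bash
python3 -m handwheel '[{"x":0,"y":0,"z":0.0008,"wx":0,"wy":0,"wz":0},{"x":0,"y":0,"z":0.0015,"wx":0,"wy":0,"wz":0},{"x":0,"y":0,"z":0.0015,"wx":0,"wy":0,"wz":0},{"x":0,"y":0,"z":0.0015,"wx":0,"wy":0,"wz":0}]'
python3 t.py -0.1 0 0.036;python3 -m handwheel '[{"x":0,"y":0,"z":0.0005,"wx":0,"wy":0,"wz":0},{"x":0,"y":0,"z":0.0005,"wx":0,"wy":0,"wz":0},{"x":0,"y":0,"z":0.0005,"wx":0,"wy":0,"wz":0}]'
python3 t.py -0.1 0 0.036
```

```text
time: 3.82
position: [0.497, -0.0376, 0.0547]
tool_rot: [2.379, 2.051, 0.0]
ft_force: [-1.4, -0.1, 6.7]
grip_width: 0.004
grip_force: 3.3
3.8167 rail mm [-100.05   -0.34   36.73] shift [ 0.     -0.0003  0.0007] rail in tool [ 1.  0. -0.] F [-0.27  1.38  6.74] 0.003997382003774519
time: 4.07
position: [0.4971, -0.0377, 0.0544]
tool_rot: [2.379, 2.051, -0.0]
ft_force: [-1.6, 0.2, 6.8]
grip_width: 0.007
grip_force: 3.7
4.0667 rail mm [-100.07   -0.37   36.37] shift [ 0.0001 -0.0004  0.0004] rail in tool [ 1.  0. -0.] F [-0.03  1.64  6.76] 0.007040734772528904
```

```bash
python3 -m handwheel '[{"x":0,"y":0,"z":0.0005,"wx":0,"wy":0,"wz":0},{"x":0,"y":0,"z":0.0005,"wx":0,"wy":0,"wz":0},{"x":0,"y":0,"z":0.0005,"wx":0,"wy":0,"wz":0}]'
python3 t.py -0.1 0 0.036;python3 -m handwheel '[{"x":0,"y":0,"z":0.0004,"wx":0,"wy":0,"wz":0},{"x":0,"y":0,"z":0.0004,"wx":0,"wy":0,"wz":0},{"x":0,"y":0,"z":0.0004,"wx":0,"wy":0,"wz":0}]'
python3 t.py -0.1 0 0.036
```

```text
time: 4.32
position: [0.4971, -0.0376, 0.0542]
tool_rot: [2.379, 2.051, -0.0]
ft_force: [-3.3, -0.6, 10.0]
grip_width: 0.009
grip_force: 4.9
4.3167 rail mm [-100.04   -0.39   36.17] shift [ 0.     -0.0004  0.0002] rail in tool [ 1.     0.    -0.001] F [-1.04  3.14  9.96] 0.008943579670924533
time: 4.57
position: [0.4971, -0.0377, 0.0541]
tool_rot: [2.379, 2.051, -0.001]
ft_force: [-3.4, -0.5, 12.4]
grip_width: 0.001
grip_force: 6.2
4.5667 rail mm [-100.07   -0.41   36.09] shift [ 0.0001 -0.0004  0.0001] rail in tool [ 1.     0.    -0.001] F [-0.99  3.28 12.37] 0.0012263838374870948
```

Flush (the force rose with no further travel). Ease off slightly and drag outward.

```bash
python3 -m handwheel '[{"x":0,"y":0,"z":-0.0004,"wx":0,"wy":0,"wz":0},{"x":0.001,"y":0,"z":-0.0004,"wx":0,"wy":0,"wz":0},{"x":0.002,"y":0,"z":-0.0004,"wx":0,"wy":0,"wz":0},{"x":0.004,"y":0,"z":-0.0004,"wx":0,"wy":0,"wz":0},{"x":0.006,"y":0,"z":-0.0004,"wx":0,"wy":0,"wz":0},{"x":0.006,"y":0,"z":-0.0004,"wx":0,"wy":0,"wz":0}]'
python3 t.py -0.1 0 0.036;python3 -m handwheel '[{"x":0.002,"y":0,"z":0,"wx":0,"wy":0,"wz":0},{"x":0.004,"y":0,"z":0,"wx":0,"wy":0,"wz":0},{"x":0.007,"y":0,"z":0,"wx":0,"wy":0,"wz":0},{"x":0.010,"y":0,"z":0,"wx":0,"wy":0,"wz":0},{"x":0.012,"y":0,"z":0,"wx":0,"wy":0,"wz":0},{"x":0.012,"y":0,"z":0,"wx":0,"wy":0,"wz":0}]'
python3 t.py -0.1 0 0.036
python3 - <<'E'
from h import *
d=snap('side','side3.png');cv2.imwrite('pics/c3.png',cv2.resize(d['image'][130:310,150:370,::-1],None,fx=3,fy=3,interpolation=cv2.INTER_CUBIC))
E
```

```text
time: 5.07
position: [0.4977, -0.0335, 0.0543]
tool_rot: [2.378, 2.049, -0.004]
ft_force: [-3.4, -4.2, 10.7]
grip_width: 0.005
grip_force: 5.5
5.0667 rail mm [-95.89  -0.44  36.29] shift [-0.0041 -0.0004  0.0003] rail in tool [ 1.    -0.001 -0.003] F [-4.66  2.75 10.73] 0.00541460491875942
time: 5.57
position: [0.4995, -0.0217, 0.0543]
tool_rot: [2.378, 2.049, -0.004]
ft_force: [-3.8, -4.2, 11.3]
grip_width: 0.003
grip_force: 5.7
5.5667 rail mm [-83.87  -0.43  36.32] shift [-0.0161 -0.0004  0.0004] rail in tool [ 1.    -0.001 -0.003] F [-4.7   3.11 11.33] 0.0030997010277301036
```

View pics/c3.png

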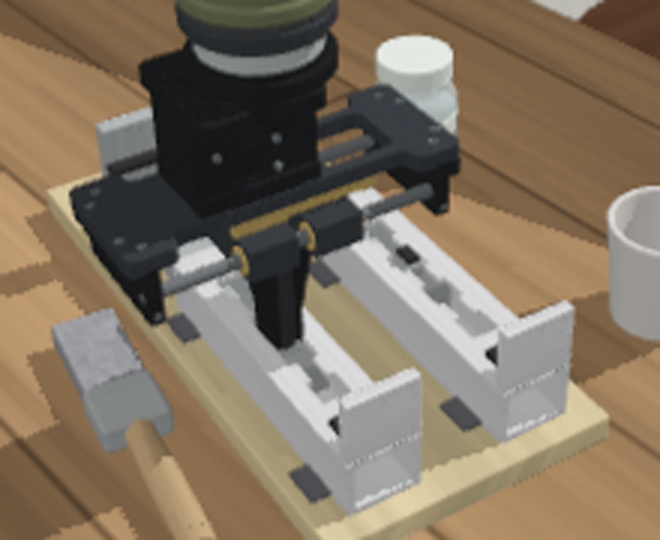

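The tube moved with the finger: in the crop the second hole at (300,355) is now empty. The head should stay trapped when I lift off. Next I push the end stop outward from inside, so the button can spring out by itself.

```bash
python3 -m handwheel '[{"x":0,"y":0,"z":-0.006,"wx":0,"wy":0,"wz":0},{"x":0,"y":0,"z":-0.03,"wx":0,"wy":0,"wz":0},{"x":0.01,"y":0,"z":-0.05,"wx":0,"wy":0,"wz":0},{"x":0.04,"y":0,"z":-0.055,"wx":0,"wy":0,"wz":0},{"x":0.08,"y":0,"z":-0.055,"wx":0,"wy":0,"wz":0},{"x":0.115,"y":0,"z":-0.055,"wx":0,"wy":0,"wz":0},{"x":0.145,"y":0,"z":-0.055,"wx":0,"wy":0,"wz":0},{"x":0.155,"y":0,"z":-0.055,"wx":0,"wy":0,"wz":0},{"x":0.155,"y":0,"z":-0.055,"wx":0,"wy":0,"wz":0},{"x":0.155,"y":0,"z":-0.055,"wx":0,"wy":0,"wz":0}]'
python3 t.py 0.075 0 0.062
python3 - <<'E'
from h import *
d=snap('top','top4.png');cv2.imwrite('pics/c4.png',cv2.resize(d['image'][155:275,170:370,::-1],None,fx=4,fy=4,interpolation=cv2.INTER_CUBIC))
E
```

```text
time: 6.45
position: [0.5218, 0.1331, 0.1076]
tool_rot: [-2.378, -2.053, 0.002]
ft_force: [-0.3, -0.4, 0.1]
grip_width: 0.004
grip_force: 0.0
6.45 rail mm [72.49  0.34 89.63] shift [0.0025 0.0004 0.0276] rail in tool [ 1.     0.001 -0.001] F [-0.48  0.23  0.11] 0.004341824055075527
```

View pics/c4.png

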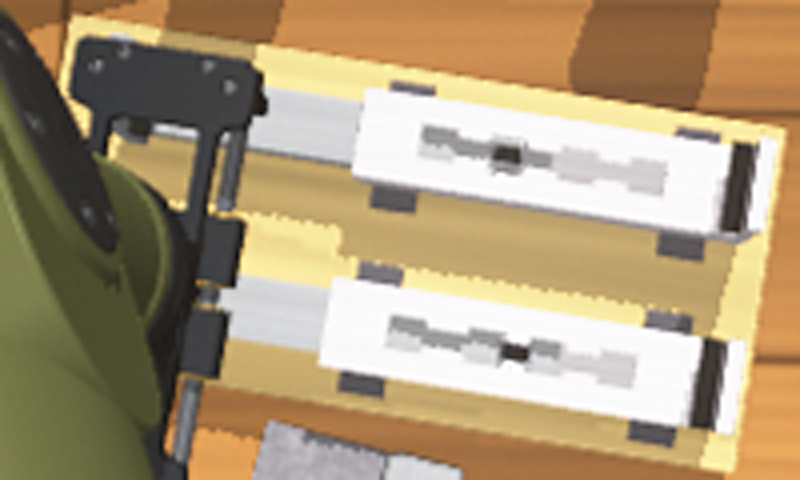

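The short rail's button is now trapped between the second and third holes, at crop (515,352). I'll lower behind the stop and then push.

```bash
python3 -m handwheel '[{"x":0,"y":0,"z":0.014,"wx":0,"wy":0,"wz":0},{"x":0,"y":0,"z":0.0275,"wx":0,"wy":0,"wz":0},{"x":0,"y":0,"z":0.0275,"wx":0,"wy":0,"wz":0},{"x":0.004,"y":0,"z":0.0275,"wx":0,"wy":0,"wz":0},{"x":0.008,"y":0,"z":0.0275,"wx":0,"wy":0,"wz":0},{"x":0.012,"y":0,"z":0.0275,"wx":0,"wy":0,"wz":0},{"x":0.012,"y":0,"z":0.0275,"wx":0,"wy":0,"wz":0},{"x":0.012,"y":0,"z":0.0275,"wx":0,"wy":0,"wz":0}]'
python3 t.py 0.09 0 0.062
```

```text
time: 7.17
position: [0.5242, 0.1462, 0.0812]
tool_rot: [2.378, 2.053, 0.001]
ft_force: [0.4, -0.5, 0.1]
grip_width: 0.006
grip_force: 0.0
7.1667 rail mm [85.77 -0.21 63.25] shift [ 0.0042 -0.0002  0.0013] rail in tool [1.    0.001 0.   ] F [-0.39 -0.51  0.1 ] 0.005848607463229698
```

```bash
python3 -m handwheel '[{"x":0.003,"y":0,"z":0,"wx":0,"wy":0,"wz":0},{"x":0.005,"y":0,"z":0,"wx":0,"wy":0,"wz":0},{"x":0.007,"y":0,"z":0,"wx":0,"wy":0,"wz":0},{"x":0.009,"y":0,"z":0,"wx":0,"wy":0,"wz":0},{"x":0.009,"y":0,"z":0,"wx":0,"wy":0,"wz":0}]'
python3 t.py 0.09 0 0.062; python3 -m handwheel '[{"x":0.0015,"y":0,"z":0,"wx":0,"wy":0,"wz":0},{"x":0.003,"y":0,"z":0,"wx":0,"wy":0,"wz":0},{"x":0.0045,"y":0,"z":0,"wx":0,"wy":0,"wz":0},{"x":0.006,"y":0,"z":0,"wx":0,"wy":0,"wz":0},{"x":0.006,"y":0,"z":0,"wx":0,"wy":0,"wz":0}]'
python3 t.py 0.09 0 0.062
```

```text
time: 7.58
position: [0.5253, 0.1529, 0.0809]
tool_rot: [2.379, 2.05, -0.004]
ft_force: [-0.8, -4.1, 4.0]
grip_width: 0.007
grip_force: 2.5
7.5833 rail mm [92.54 -0.28 62.92] shift [-0.0025 -0.0003  0.0009] rail in tool [ 1.    -0.001 -0.003] F [-4.21  0.21  4.03] 0.006823378328203587
time: 8.0
position: [0.5263, 0.159, 0.0808]
tool_rot: [2.379, 2.05, -0.003]
ft_force: [-0.8, -5.3, 3.4]
grip_width: 0.005
grip_force: 2.5
8.0 rail mm [98.78 -0.32 62.81] shift [-0.0088 -0.0003  0.0008] rail in tool [ 1.    -0.001 -0.002] F [-5.4   0.01  3.44] 0.004844549684664895
```

```bash
python3 -m handwheel '[{"x":0.001,"y":0,"z":0,"wx":0,"wy":0,"wz":0},{"x":0.002,"y":0,"z":0,"wx":0,"wy":0,"wz":0},{"x":0.003,"y":0,"z":0,"wx":0,"wy":0,"wz":0},{"x":0.004,"y":0,"z":0,"wx":0,"wy":0,"wz":0},{"x":0.004,"y":0,"z":0,"wx":0,"wy":0,"wz":0}]' >/dev/null
python3 t.py 0.09 0 0.062; for i in 1 2; do python3 -m handwheel '[{"x":0.0007,"y":0,"z":0,"wx":0,"wy":0,"wz":0},{"x":0.0015,"y":0,"z":0,"wx":0,"wy":0,"wz":0},{"x":0.0015,"y":0,"z":0,"wx":0,"wy":0,"wz":0}]' >/dev/null
python3 t.py 0.09 0 0.062; done
```

```text
8.4167 rail mm [104.57  -0.29  62.76] shift [-0.0146 -0.0003  0.0007] rail in tool [1.    0.    0.001] F [-2.44 -0.92 -0.3 ] 0.0004635874110017574
8.6667 rail mm [105.06  -0.3   62.79] shift [-0.0151 -0.0003  0.0008] rail in tool [ 1.    -0.    -0.001] F [-4.99 -0.99  2.45] 0.0020908576551821293
8.9167 rail mm [105.17  -0.28  62.75] shift [-0.0152 -0.0003  0.0008] rail in tool [ 1.    -0.001 -0.003] F [-6.88  0.54  3.78] 0.0033643311701793857
```

Motion stopped and the force is rising, so the button has probably locked. I'll back off and look.

```bash
python3 -m handwheel '[{"x":-0.008,"y":0,"z":0,"wx":0,"wy":0,"wz":0},{"x":-0.025,"y":0,"z":0,"wx":0,"wy":0,"wz":0},{"x":-0.035,"y":0,"z":-0.01,"wx":0,"wy":0,"wz":0},{"x":-0.035,"y":0,"z":-0.04,"wx":0,"wy":0,"wz":0},{"x":-0.035,"y":0,"z":-0.08,"wx":0,"wy":0,"wz":0},{"x":-0.035,"y":0,"z":-0.12,"wx":0,"wy":0,"wz":0},{"x":-0.035,"y":0,"z":-0.14,"wx":0,"wy":0,"wz":0},{"x":-0.035,"y":0,"z":-0.14,"wx":0,"wy":0,"wz":0},{"x":-0.035,"y":0,"z":-0.14,"wx":0,"wy":0,"wz":0}]'
python3 - <<'E'
from h import *
a=snap('top','top5.png')['image'][155:275,170:370,::-1];b=snap('side','side5.png')['image'][175:305,180:350,::-1]
cv2.imwrite('pics/c5.png',np.vstack([cv2.resize(a,(500,300),interpolation=cv2.INTER_CUBIC),cv2.resize(b,(500,300),interpolation=cv2.INTER_CUBIC)]))
E
```

```text
time: 9.67
position: [0.5225, 0.134, 0.2218]
tool_rot: [2.378, 2.052, 0.005]
ft_force: [-0.2, 0.1, 0.8]
grip_width: 0.006
grip_force: 0.0
```

View pics/c5.png

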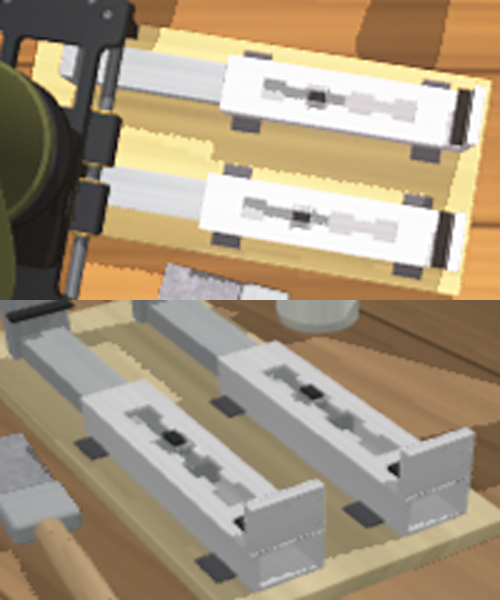

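The button sits in the third hole of the short rail (about (302,216) in the top half) and looks proud, like the other rail's. I'll check its height by triangulating both buttons.

```bash
python3 - <<'E'
from h import *
from t import o,e,n
D=[dict(np.load(f'pics/{f}.npz')) for f in('top5','side5')]
def cen(im,c,r=7):
    g=im.mean(2); u,v=map(int,c); w=np.clip(70-g[v-r:v+r+1,u-r:u+r+1],0,None)
    yy,xx=np.mgrid[v-r:v+r+1,u-r:u+r+1]; return np.array([(w*xx).sum(),(w*yy).sum()])/w.sum()
for nm,t,s in(('rail1',(302,216),(174,138)),('rail2',(316,97),(312,92))):
    t=(170+t[0]*.4,155+t[1]*.4); s=(180+s[0]*.34,175+s[1]*130/300)
    p=[cen(D[0]['image'],t,4),cen(D[1]['image'],s,4)]
    X=cv2.triangulatePoints(*[np.array(d['K'])@np.array(d['world_to_cam'])[:3] for d in D],*[q.reshape(2,1) for q in p])
    X=(X[:3]/X[3])[:,0]; print(nm,np.round(p,2).tolist(),np.round([(X-o)@e*1e3,(X-o)@n*1e3,X[2]*1e3],1))
E
```

```text
rail1 [[290.07, 241.26], [238.68, 234.75]] [-68.   -0.8  57.9]
rail2 [[296.58, 193.42], [285.36, 214.8]] [-65.5 -96.1  58.5]
```

Both buttons stand at the same height: 57.9 mm on the short rail, 58.5 mm on the set rail. A trapped head would sit 4 mm lower, so the button is fully out. Handing in.

```bash
python3 -c "from bench import ctrl; print(ctrl.close_job())"
```

```text
the job is handed in; nothing more can be done
None
```

The job is handed in: I pressed the short rail's button flush and slid its tube out to the third hole. The button sprang out there, level with the set rail's by camera, about 10 s into the 38 s allowed. The set rail, jar, cup and brush were never touched, and the arm ended clear of everything.

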